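Index the welding positioner and set its brake

TASK

Turn the small welding positioner by pushing on one of its arms with a fingertip until its pointer arm (the one with the pointed end) stands lined up, tip to tip, with the pointed blade of the index stand, and let it come to rest there. Then push the knob of the brake lever round, away from the end where it stands, all the way to its other stop to lock the table, and leave the table lined up. Only push, grasp and lift nothing; do not touch the pipe flange standing on the table, and leave the jar, the tube offcut and the hammer where they are.

Things in the scene. Friction and masses are not known exactly. Their poses are not given: they have to be found in the camera images.
- positioner: Fixed foot of the welding positioner, bolted down: green round foot 170 mm across and 20 mm high, grey column. Origin on the vertical turning axis, at bench level. A green bracket 50 mm wide and 18 mm high runs along its own -y to the brake lever, ending 203 mm from the axis.
- rotor (a joint): Angle of the turntable in rad, counterclockwise from above, no stop within +-9; at 0 the pointer arm lies along the positioner's own +x. Turns either way with light friction (1.5 N at 100 mm radius), stays where left. Dark round plate 140 mm across, top at 64 mm, with three jaws midway between its arms, 46 to 68 mm from the axis, tops at 78 mm.
- pointer_tip (a point): Sharp end of the pointer arm, 135 mm from the turning axis, 58 mm high; its head is a flat steel diamond 31 mm across. All three arms are level steel bars 14 mm thick, 120 degrees apart, centre line 58 mm above the bench, free to be pushed between 75 and 105 mm from the axis; the other two end in black balls.
- spoke_b_end (a point): Centre of the black ball, 24 mm across, at the end of the arm 120 degrees counterclockwise (from above) of the pointer arm; 118 mm from the axis, 58 mm high.
- spoke_c_end (a point): The same for the arm 120 degrees clockwise of the pointer arm.
- index_stand: Fixed index stand outside the turntable's sweep: grey block 42 x 42 x 40 mm, upright steel post 100 mm high, pointed blade 14 mm wide that points at the turning axis. Its origin lies on the turning axis at bench level (not in the block); its +x points from there to the block and post, centred 187 mm out. Stands anywhere in the half circle on the positioner's own +y side.
- index_tip (a point): Pointed end of the index blade, 144 mm from the turning axis, 58 mm high. When lined up, the pointer tip stands 9 mm inside it on the same radius.
- brake (a joint): Angle of the brake lever in rad, clockwise from above: 0 is fully open, 1.4 is at the locked stop; it starts between 0 and 0.3 and stays where it is left; light friction (about 1 N at the knob). At 0 the lever points 0.7 rad to the +x side of the positioner's own -y, at 1.4 it points 0.7 rad to the other side.
- brake_knob (a point): Centre of the upright black brake knob, a cylinder 20 mm across and 42 mm high (37 to 79 mm above the bench; this point is 59 mm above the bench), 75 mm from the lever's pivot. The lever itself is a round bar 12 mm thick at 44 mm height.
- brake_pivot (a point): The brake lever's vertical pivot axis, 44 mm above the bench, 185 mm along the positioner's own -y from its turning axis; a round boss 34 mm across, top at 51 mm.
- flange: Loose steel pipe flange standing in the middle of the turntable between the jaws: disc 84 mm across and 12 mm thick with a pipe stub 44 mm across on it, 48 mm high in all. Origin at the centre of its underside, on the plate (64 mm above the bench); its top is 112 mm above the bench. It rides round with the table.
- jar: Bystander: closed white jar, 60 mm across and 75 mm high, standing loose on the bench. Origin at its underside.
- offcut: Bystander: upright square steel tube offcut, 40 x 40 x 60 mm, loose on the bench. Origin at its underside.
- hammer: Bystander: hammer with a wooden handle, 240 mm long, lying loose on the bench along its own x.
There are look-alikes about, which are no part of the job. Leave any green, pink or turquoise look-alike of the index_stand alone.

How it is judged (in metres and radians):
On the way, in this order (a step that is already met when the one before it is completed fails the run):
1. the pointer arm rests lined up with the index blade, the brake lever still open (y of pointer_tip in the frame of index_stand between -0.01 and 0.01 m and x of pointer_tip in the frame of index_stand above 0.1 m and velocity of joint rotor between -0.05 and 0.05 rad/s and value of joint brake below 0.7 rad), for 0.2 s.
2. the brake lever is pushed to its locked stop (value of joint brake above 1.25 rad), for 0.2 s.
At the end, for the whole second after the job is handed in: The pointer tip stands within 10 mm sideways of the line from the turning axis to the index blade (about 4 degrees) and at rest, the brake lever is beyond 1.25 of its 1.4 rad, the flange stands upright and centred on the table, and jar, offcut and hammer are within 20 mm of where they were (y of pointer_tip in the frame of index_stand between -0.01 and 0.01 m and x of pointer_tip in the frame of index_stand above 0.1 m and velocity of joint rotor between -0.05 and 0.05 rad/s and value of joint brake above 1.25 rad and horizontal distance between flange and positioner below 0.008 m and height (world z) of flange below 0.068 m and angle between flange's own z axis and vertical below 0.05 rad and distance of each of jar, offcut, hammer from where it was at the start of the episode below 0.02 m); the robot touches nothing.
It fails at once if the robot pushes, grips or lifts the flange (contact force between any of the fingers, the arm and flange above 1 N or height (world z) of flange above 0.072 m or angle between flange's own z axis and vertical above 0.15 rad).
It fails at once if a bystander is moved or lifted by more than 20 mm (distance of any of jar, offcut, hammer from where it was at the start of the episode above 0.02 m).
It fails at once if the table is turned while the brake is set (value of joint brake above 1 rad and (velocity of joint rotor above 0.3 rad/s or velocity of joint rotor below -0.3 rad/s)).
It also fails if it takes over 64 s, if anything falls off the work surface, if the arm or the gripper's body presses on something with over 40 N, if the wrist force passes 120 N, or if a joint passes its speed limit or range.

ROBOT

A 6-joint arm with a two-finger parallel gripper is mounted at the origin on the work surface. World frame = base frame: x ahead of the robot, y to its left, z up, the work surface at z = 0. Lengths are in mm, angles in degrees, forces in N, time in s.
With the tool pointing down it reaches from about 275 to 725 mm from the base axis. Payload 5.6 kg.
Tool frame: the origin (TCP) lies at the very end of the fingers, on their centre line; the grasp point (between the pads) lies 19 mm behind it; x points along the fingers, z is the direction in which the jaws open and shut, and the axes are right-handed (so a half turn about x gives the same grasp; the last joint's range is limited). The gripper opens to 85 mm and grips with 20 to 120 N. Pads are 22 mm wide; open, the fingers measure 114 mm over their backs; the gripper's body (76 mm by 85 mm) begins 54 mm behind the grasp point. The pads swing forward as they close: fully open they stand 13 mm farther back than shut.
Start: joints at [-52.047, 14.616, 6.199, 0, -81.583, -16.306], TCP at [202.901, -511.199, 231.283] pointing down, gripper open.
Joint ranges: [-168.99, 168.99], [-69.2, 112.95], [-62.41, 85.93], [-164.36, 98.24], [-168.68, -3.75], [-174.98, 174.98]. Speed limits (degrees/s): [147.25, 147.25, 180, 180, 180, 180].

INTERFACE

Orientations are given as a 3x3 rotation matrix whose columns are the frame's x, y, z axes.
In Python, from plant import bot gives the robot as it stands. The module is installed in compiled form; this text tells all that it offers.
- The arm moves only by the tool send_rows, never from a script. Its arguments are lists of equal length, an entry for each row: "gripper": the closure, from -1 (fully open) to 1 (shut); "slide": the shift along the tool's x, y, z in mm, a list of three; "yaw": the turn about the tool's x in rad. In form: {"gripper": [gripper, ...], "slide": [[x, y, z], ...], "yaw": [yaw, ...]}. A call has 1 to 8 rows; each row is the pose to reach, as a shift and turn from the pose commanded when the call began, along the tool's axes at that moment; what a row does not reach only later rows make up. A row lasts 1/12 s, in which the tool goes at most 41.7 mm and 7.16 degrees, less where a joint would pass 70% of its speed; a pose out of reach is approached as far as the arm can. A call with a gripper value outside its range is refused whole. The fingers move at their own pace and stop on an object; "force" is the grip in N (left out, the last holds). Time passes only in rows, so rows that repeat a pose let the fingers close. It gives the time, the measured TCP pose, the force and the opening at its end, in the units of the state.
- bot.state(): the state, without advancing time (a new reading comes with each control period).
- bot.camera(name): name is "scene" or "top" or "wrist"; returns (picture, depth): 384x512x3 uint8, blue, green, red; 384x512 float32, mm along the optical axis (not along the pixel's ray), 0 where there is no reading.
- bot.calibration(name): a dict with "mtx" (3x3 intrinsics, pixels), "cam_to_world" (4x4, takes a point from camera to world coordinates). Camera axes: x right, y up, looking along -z (the intrinsics and any distortion apply to the point x, -y, -z); pixel columns grow to the right and rows downward; lengths in mm; the calibration is good to about 2 mm. A picture is of the moment at which its call begins: read the wrist's pose just before it. calibration takes no time and is no camera call; for the wrist camera it gives the pose at the moment of the call.
- bot.finish_job(): hands the job in, once; it reports no verdict.
Trained networks look in the newest picture that a camera, given by its name, has taken for a name from the list of things; names that differ only in an ending like _2 or _b are one class to them, and where a whole thing is asked for, a point or a joint stands for the part that bears it (a point fixed in the world has none). Each returns a list of dicts, best first, with "score" (0 to 1); they miss things now and then, are a little off and sometimes report something else, mostly with a low value. They report only what shows in the picture. A call takes as long as a camera call. They do not tell look-alikes from the thing itself.
- bot.masks_of(camera, thing): "mask" (384x512 bool, what is visible of it) and "location" ([column, row] in pixels, amid what is visible of it).
- bot.tip_of(camera, thing): "location" ([column, row] in pixels: a listed point, or the origin of a listed thing).
The state is a dict: "t": time; "joints": joint angles; "joint_vel": joint speeds; "joint_torque": joint torques, N m; "position": TCP position; "ee_rot": TCP orientation; "wrist_force": force on the tool from outside, world axes, zero at the start; "moment": the same for the moment, N m; "grip_width": finger opening in mm.
Only numpy, scipy, OpenCV 4.12 (cv2) and the standard library are available. Lean on these libraries where they do the work, as an engineer would, in place of code of your own. Each camera call takes 0.05 s, during which the arm holds its last target.

## Working session

There is one attempt and no reset: what is moved stays moved. The work goes in short steps, Python scripts to look and compute and a tool call to move; the robot and the scene stay as the last step left them, time stands still between calls to the robot, and variables do not carry over. Pictures are saved under pics/ and viewed, and the job is handed in when it is done.

Besides the shell and the picture viewer there is one more tool, called after "Request:" as name([rows], argument=value, ...), one row to a line, values as JSON. send_rows: Moves the arm, as the interface text tells. Its arguments: {"type":"object","properties":{"gripper":{"type":"array","items":{"type":"number"}},"slide":{"type":"array","items":{"type":"array","items":{"type":"number"}}},"yaw":{"type":"array","items":{"type":"number"}},"force":{"type":"number"}},"required":["gripper","slide","yaw"]}

```bash
mkdir -p pics; cat > h.py <<'E'
import numpy as np, cv2
from plant import bot
def ray(cam,px):
    c=bot.calibration(cam);K=np.array(c['mtx'],float);T=np.array(c['cam_to_world'],float)
    d=np.linalg.inv(K)@np.array([px[0],px[1],1.]);d=np.array([d[0],-d[1],-d[2]])
    return T[:3,3],T[:3,:3]@d
def atz(cam,px,z):
    o,d=ray(cam,px);return o+d*(z-o[2])/d[2]
def proj(cam,p):
    c=bot.calibration(cam);K=np.array(c['mtx'],float);T=np.array(c['cam_to_world'],float)
    q=T[:3,:3].T@(np.array(p,float)-T[:3,3]);q=K@np.array([q[0],-q[1],-q[2]]);return q[:2]/q[2]
E
python3 - <<'E'
from h import *
s=bot.state();print(s['t'],s['position'],s['ee_rot'])
for c in('top','scene'):
    p,d=bot.camera(c);cv2.imwrite(f'pics/{c}0.png',p);k=bot.calibration(c);print(c,k)
    for n,z in [('positioner',0),('pointer_tip',58),('spoke_b_end',58),('index_tip',58),('brake_knob',59),('brake_pivot',44),('jar',0),('offcut',0),('hammer',0),('flange',64)]:
        print(n,[(np.round(r['location']),round(r['score'],2),np.round(atz(c,r['location'],z)[:2])) for r in bot.tip_of(c,n)][:5])
    print('t',bot.state()['t'])
E
```

```text
0.0 [ 202.76575767 -510.73764699  230.40727718] [[-7.54565197e-04 -9.29503120e-01 -3.68813477e-01]
 [ 1.70892180e-03 -3.68814242e-01  9.29501552e-01]
 [-9.99998255e-01  7.10961304e-05  1.86674254e-03]]
top {'mtx': array([[381.93643067,   0.        , 252.04550185],
       [  0.        , 381.93643067, 189.60700097],
       [  0.        ,   0.        ,   1.        ]]), 'cam_to_world': array([[ 2.44842377e-02,  9.93672432e-01, -1.09615785e-01,
         5.67412999e+02],
       [-9.99698909e-01,  2.45138985e-02, -1.07722178e-03,
         1.21292682e+02],
       [ 1.61670465e-03,  1.09609156e-01,  9.93973450e-01,
         1.10054174e+03],
       [ 0.00000000e+00,  0.00000000e+00,  0.00000000e+00,
         1.00000000e+00]])}
positioner [(array([273., 232.]), 0.89, array([568.,  59.])), (array([312., 203.]), 0.54, array([655., -50.]))]
pointer_tip [(array([313., 201.]), 0.92, array([655., -46.])), (array([319., 296.]), 0.31, array([402., -63.]))]
spoke_b_end [(array([232., 213.]), 0.7, array([616., 174.]))]
index_tip [(array([305., 132.]), 0.86, array([848., -22.])), (array([291., 303.]), 0.8
[... 1331 characters left out ...]
91, array([617., 171.]))]
index_tip [(array([167., 221.]), 0.96, array([850., -14.])), (array([272., 139.]), 0.79, array([412.,   9.])), (array([314., 179.]), 0.75, array([520., 201.])), (array([300., 216.]), 0.7, array([665., 242.]))]
brake_knob [(array([186., 145.]), 0.5, array([ 574., -184.]))]
brake_pivot [(array([214., 150.]), 0.74, array([ 532., -116.]))]
jar [(array([171., 196.]), 0.7, array([ 725., -121.])), (array([360., 259.]), 0.6, array([665., 401.]))]
offcut [(array([252., 146.]), 0.61, array([400., -73.]))]
hammer [(array([356., 258.]), 0.83, array([668., 393.]))]
flange [(array([256., 171.]), 0.86, array([578.,  58.])), (array([210., 147.]), 0.39, array([ 550., -117.]))]
t 1.1
```

```bash
python3 - <<'E'
import cv2
p=cv2.imread('pics/top0.png');cv2.imwrite('pics/top0c.png',cv2.resize(p[100:340,130:400],None,fx=2.4,fy=2.4,interpolation=cv2.INTER_CUBIC))
p=cv2.imread('pics/scene0.png');cv2.imwrite('pics/scene0c.png',cv2.resize(p[90:290,130:390],None,fx=3,fy=3,interpolation=cv2.INTER_CUBIC))
E
```

```text
(no output)
```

View pics/top0c.png

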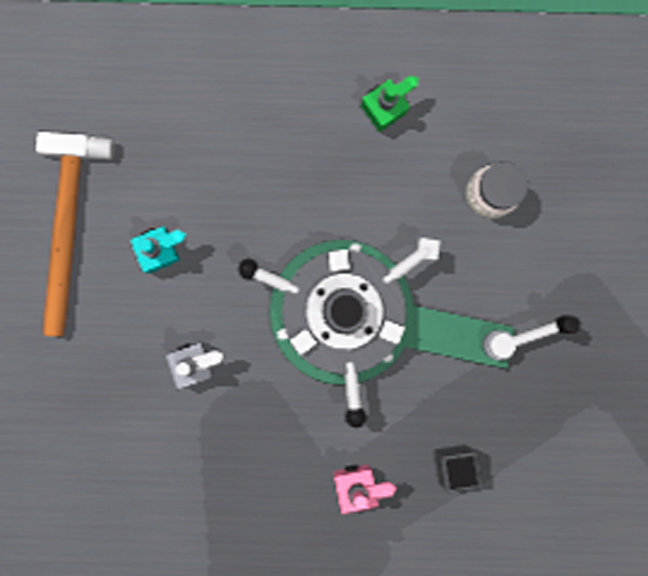

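View pics/scene0c.png

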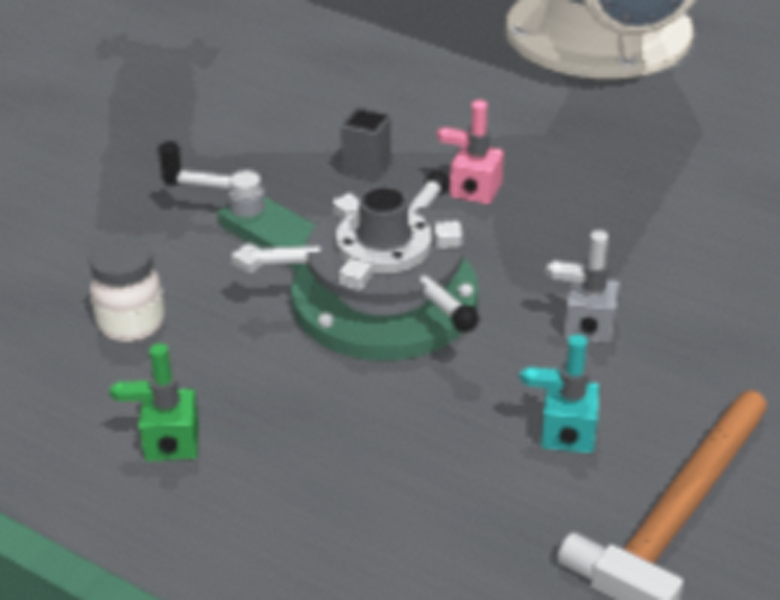

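The stands in top0.png are green at px (291,142), turquoise at (195,203), pink at (278,304) and grey at (212,252). Only the grey one points at the axis from 140 mm, on the positioner's +y side, so it is the index stand. The pointer is the arm with the diamond end, at (309,203). I'll check the grey stand in a close crop and refine the geometry.

```bash
cat >> h.py <<'E'
def tri(pa,pb):
    o1,d1=ray('top',pa);o2,d2=ray('scene',pb)
    A=np.stack([d1,-d2],1);t=np.linalg.lstsq(A,o2-o1,rcond=None)[0]
    a=o1+t[0]*d1;b=o2+t[1]*d2;return (a+b)/2,np.linalg.norm(a-b)
E
python3 - <<'E'
from h import *
p=cv2.imread('pics/top0.png');a=cv2.resize(p[205:275,180:250],None,fx=6,fy=6,interpolation=cv2.INTER_CUBIC)
p=cv2.imread('pics/scene0.png');b=cv2.resize(p[150:220,280:350],None,fx=6,fy=6,interpolation=cv2.INTER_CUBIC)
cv2.imwrite('pics/crop1.png',np.hstack([a,b])[:, :800])
for cam in('top','scene'):
    bot.camera(cam)
    for n in('spoke_b_end','index_tip','pointer_tip','spoke_c_end','positioner','flange'):
        print(cam,n,[(np.round(r['location'],1),round(r['score'],2)) for r in bot.tip_of(cam,n)][:5])
# annulus/axis from depth: flange+plate
p,d=bot.camera('top')
for n in('flange','positioner'):
    for m in bot.masks_of('top',n)[:2]:
        print(n,m['score'],m['location'],m['mask'].sum())
m=bot.masks_of('top','flange')[0]['mask']
v,u=np.nonzero(m&(d>0))
c=bot.calibration('top');K=np.array(c['mtx']);T=c['cam_to_world']
z=d[v,u];P=np.stack([(u-K[0,2])/K[0,0]*z,-(v-K[1,2])/K[1,1]*z,-z,np.ones_like(z)])
W=(T@P)[:3].T
s=(W[:,2]>70)&(W[:,2]<82)
print(s.sum(),cv2.minEnclosingCircle(W[s][:,:2].astype(np.float32)))
s=(W[:,2]>105);print(s.sum(),cv2.minEnclosingCircle(W[s][:,:2].astype(np.float32)))
E
```

```text
top spoke_b_end [(array([232. , 210.6]), 0.92)]
top index_tip [(array([292.6, 302.5]), 0.87), (array([223.7, 247.6]), 0.64), (array([209.1, 194. ]), 0.51), (array([304.8, 133.5]), 0.51)]
top pointer_tip [(array([311.6, 199.2]), 0.83), (array([339.7, 244.1]), 0.29)]
top spoke_c_end [(array([279.6, 274.1]), 0.6), (array([272.1, 231.1]), 0.37), (array([270.6, 229.2]), 0.18)]
top positioner [(array([270.6, 231.2]), 0.83)]
top flange [(array([273.6, 230.3]), 0.61)]
scene spoke_b_end [(array([283.8, 193.2]), 0.93)]
scene index_tip [(array([164.4, 223.5]), 0.93), (array([275.9, 138.5]), 0.83), (array([302.7, 220.7]), 0.77), (array([311.1, 178.5]), 0.76)]
scene pointer_tip [(array([205.1, 174.3]), 0.64)]
scene spoke_c_end [(array([274.5, 146.9]), 0.6)]
scene positioner [(array([257.5, 192. ]), 0.91)]
scene flange [(array([255. , 170.2]), 0.68)]
flange 0.8 [273.1, 229.0] 711
positioner 0.96 [288.0, 237.6] 3429
positioner 0.61 [283.0, 215.6] 1835
467 ((575.5776977539062, 62.905609130859375), 40.94142532348633)
227 ((575.3938598632812, 62.23942947387695), 21.862319946289062)
```

View pics/crop1.png

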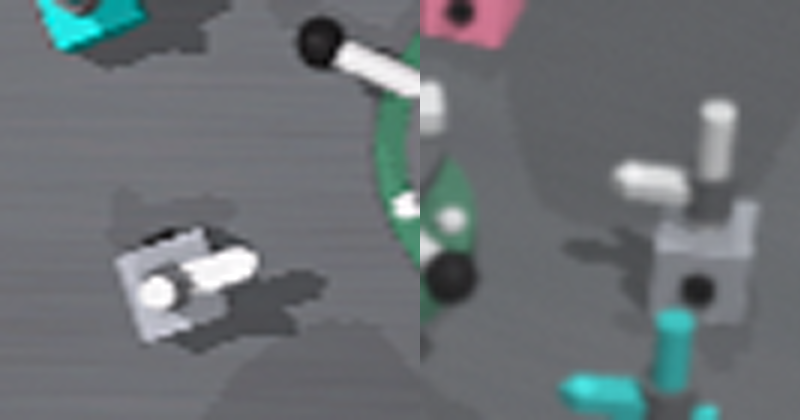

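```bash
python3 - <<'E'
from h import *
A=np.array([575.5,62.5])
def rp(n,P):
    v=P[:2]-A;print(n,np.round(P,1),'r',round(np.hypot(*v),1),'ang',round(np.degrees(np.arctan2(v[1],v[0])),1))
rp('idx top',atz('top',(223,248.7),58));rp('idx scene',atz('scene',(312.3,178.7),58))
rp('idx tri',tri((223,248.7),(312.3,178.7))[0])
rp('ball b top',atz('top',(233.5,212),58));rp('ball b sc',atz('scene',(284.5,195.5),58))
rp('ball c top',atz('top',(278,274),58));rp('tip top',atz('top',(313,200),58));rp('tip sc',atz('scene',(206,175),58))
print(proj('top',[*A,64]),proj('scene',[*A,64]))
s=bot.state();print(s['t'])
R=np.array(s['ee_rot']);
for a in(-76,): 
    t=np.array([A[0]+90*np.cos(np.radians(a)),A[1]+90*np.sin(np.radians(a)),230]);print(t,R.T@(t-s['position']))
E
```

```text
idx top [520.  196.9  58. ] r 145.4 ang 112.4
idx scene [522.  198.2  58. ] r 145.8 ang 111.5
idx tri [519.9 197.1  56.2] r 145.6 ang 112.5
ball b top [619.7 171.5  58. ] r 117.6 ang 67.9
ball b sc [620.7 171.6  58. ] r 118.1 ang 67.5
ball c top [456.5  47.3  58. ] r 119.9 ang -172.7
tip top [657.9 -45.2  58. ] r 135.6 ang -52.6
tip sc [657. -48.  58.] r 137.3 ang -53.6
[273.26895698 229.24822944] [257.65650916 170.82986676]
2.0
[597.2729706  -24.82661536 230.        ] [   1.27526253 -545.98987738  306.60413372]
```

Request:
send_rows([
  [0,-15,8],
  [0,-45,25],
  [0,-80,45],
  [0,-115,65],
  [0,-150,84],
  [0,-185,104],
  [0,-220,123],
  [0,-255,143],
], gripper=[1,1,1,1,1,1,1,1], yaw=[0,0,0,0,0,0,0,0])

```text
t: 2.67
position: [388.0, -282.6, 231.6]
ee_rot: [[0.001, -0.929, -0.369], [-0.0, -0.369, 0.929], [-1.0, -0.001, -0.001]]
wrist_force: [1.3, -0.4, 0.0]
grip_width: -0.3
```

Request:
send_rows([
  [0,-35,20],
  [0,-70,40],
  [0,-105,60],
  [0,-140,79],
  [0,-175,99],
  [0,-210,118],
  [0,-250,141],
  [0,-291,164],
], gripper=[1,1,1,1,1,1,1,1], yaw=[0,0,0,0,0,0,0,0])

```text
t: 3.33
position: [591.9, -30.2, 231.5]
ee_rot: [[0.0, -0.929, -0.369], [-0.0, -0.369, 0.929], [-1.0, -0.0, -0.0]]
wrist_force: [1.3, -0.5, -0.1]
grip_width: -0.1
```

```bash
python3 - <<'E'
from h import *
s=bot.state();print(s['t'],s['position'],s['wrist_force'],s['grip_width'],s['joints']);print(np.round(s['ee_rot'],3))
p,d=bot.camera('wrist');cv2.imwrite('pics/w1.png',p)
p,d=bot.camera('top');cv2.imwrite('pics/t1.png',cv2.resize(p[100:340,130:400],None,fx=2.4,fy=2.4,interpolation=cv2.INTER_CUBIC))
E
```

```text
3.3333 [591.91439024 -30.23210801 231.49774374] [ 1.25273081 -0.51032816 -0.10082522] -0.050875373076882696 [ 1.21810698e+01  1.95026658e+01  1.29917878e+01  7.40375882e-03
 -8.34645187e+01 -8.05254429e+01]
[[ 0.    -0.929 -0.369]
 [-0.    -0.369  0.929]
 [-1.    -0.    -0.   ]]
```

View pics/w1.png

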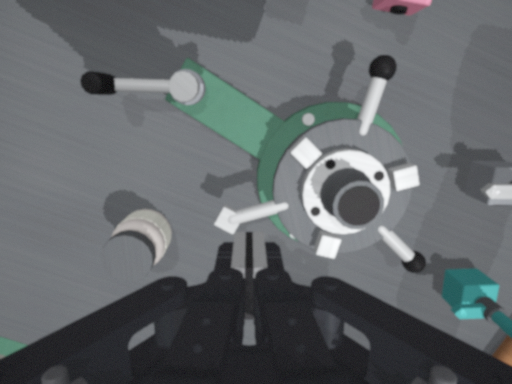

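View pics/t1.png

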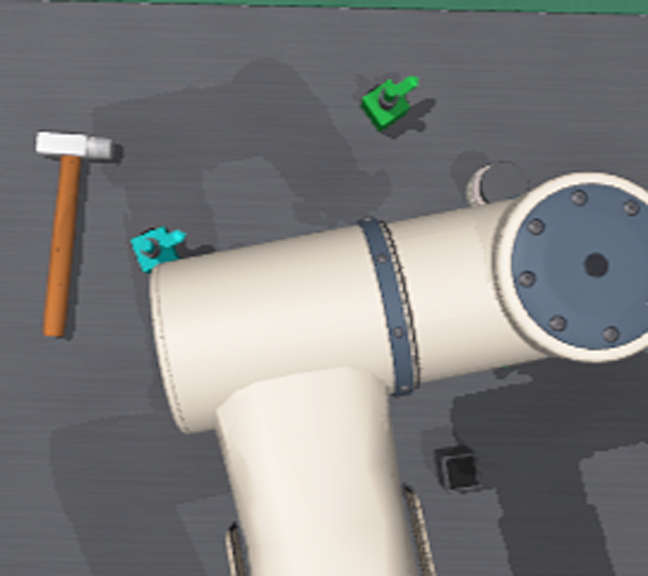

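The wrist view shows the pointer diamond at (230,217), the axis at about (350,190), the grey index tip at (487,190) and the knob at (95,82). I'll refine the axis from this view's depth.

```bash
python3 - <<'E'
from h import *
p,d=bot.camera('wrist')
c=bot.calibration('wrist');K=np.array(c['mtx']);T=c['cam_to_world']
v,u=np.nonzero(d>0);z=d[v,u];P=np.stack([(u-K[0,2])/K[0,0]*z,-(v-K[1,2])/K[1,1]*z,-z,np.ones_like(z)])
W=(T@P)[:3].T
r=np.hypot(W[:,0]-575.5,W[:,1]-62.5)
for zl,zh,R in((105,120,30),(72,81,44)):
    s=(W[:,2]>zl)&(W[:,2]<zh)&(r<R);print(s.sum(),cv2.minEnclosingCircle(W[s][:,:2].astype(np.float32)),np.median(W[s][:,2]))
A=np.array([575.5,62.5])
for n,px in(('idx',(486,191)),('tip',(222,230)),('ballb',(414,262)),('ballc',(383,67)),('knobtop',(100,81)),('pivot',(186,88))):
    P=atz('wrist',px,{'knobtop':79,'pivot':51}.get(n,58));w=P[:2]-A;print(n,np.round(P,1),np.hypot(*w).round(1),np.degrees(np.arctan2(w[1],w[0])).round(1))
for n in('index_tip','pointer_tip','brake_knob','brake_pivot','positioner'):
    print(n,[(np.round(x['location'],1),round(x['score'],2)) for x in bot.tip_of('wrist',n)][:3])
print(bot.state()['t'])
E
```

```text
2122 ((573.8150634765625, 62.16583251953125), 22.43191146850586) 112.48723170504616
3169 ((575.4390869140625, 63.165611267089844), 43.894004821777344) 76.13025744217583
idx [521.4 201.6  58. ] 149.3 111.2
tip [660.3 -31.2  58. ] 126.4 -47.8
ballb [618.2 174.   58. ] 119.4 69.0
ballc [456.2  48.8  58. ] 120.1 -173.5
knobtop [ 561.4 -178.3   79. ] 241.2 -93.4
pivot [ 540.4 -113.1   51. ] 179.0 -101.3
index_tip [(array([451.5, 315.2]), 0.83), (array([479.5, 190.5]), 0.67)]
pointer_tip [(array([208.3, 221.1]), 0.94), (array([183.5,  83.9]), 0.33)]
brake_knob [(array([92.5, 79.5]), 0.93)]
brake_pivot [(array([182.3,  83.5]), 0.57)]
positioner []
3.7333
```

```bash
cat > plan.py <<'E'
from h import *
import sys
A=np.array([574.5,62.5])
def sl(pts):
    s=bot.state();R=np.array(s['ee_rot']);p=np.array(s['position'])
    print('t',s['t'],'pos',np.round(p,1),'F',np.round(s['wrist_force'],1))
    print([[int(round(x)) for x in R.T@(np.array(q)-p)] for q in pts])
def pol(a,r,z):return [A[0]+r*np.cos(np.radians(a)),A[1]+r*np.sin(np.radians(a)),z]
def arc(a0,a1,n,r=90,z=47):sl([pol(a,r,z) for a in np.linspace(a0,a1,n+1)[1:]])
def ang():
    p=np.array(bot.state()['position'])[:2]-A;return np.degrees(np.arctan2(p[1],p[0])),np.hypot(*p)
E
python3 - <<'E'
from plan import *
print(ang());sl([pol(-77,90,z) for z in (231,180,130,90,60,47)])
E
```

```text
(np.float64(-80.47451627765173), np.float64(96.87554597788497))
t 3.7333 pos [590.5 -33.  231.8] F [-0.   0.2 -0.1]
[[1, -7, 6], [52, -7, 6], [102, -7, 6], [142, -7, 6], [172, -7, 6], [185, -7, 6]]
```

Request:
send_rows([
  [10,-7,6],
  [40,-7,6],
  [75,-7,6],
  [110,-7,6],
  [140,-7,6],
  [165,-7,6],
  [180,-7,6],
  [185,-7,6],
], gripper=[1,1,1,1,1,1,1,1], yaw=[0,0,0,0,0,0,0,0])

```text
t: 4.4
position: [592.8, -24.2, 42.7]
ee_rot: [[-0.006, -0.93, -0.368], [-0.0, -0.368, 0.93], [-1.0, 0.005, 0.002]]
wrist_force: [-0.2, -0.7, -0.3]
grip_width: 0.1
```

```bash
python3 - <<'E'
from plan import *
print(ang());arc(-77,-61,8)
p,d=bot.camera('wrist');cv2.imwrite('pics/w2.png',p)
p,d=bot.camera('scene');cv2.imwrite('pics/s2.png',cv2.resize(p[90:290,130:390],None,fx=3,fy=3))
E
```

```text
(np.float64(-78.09022260842441), np.float64(88.65781795346649))
t 4.4 pos [592.8 -24.2  42.7] F [-0.2 -0.7 -0.3]
[[-4, -5, -2], [-4, -8, -2], [-4, -11, -3], [-4, -14, -3], [-4, -17, -3], [-4, -20, -2], [-4, -23, -2], [-4, -26, -2]]
```

View pics/s2.png

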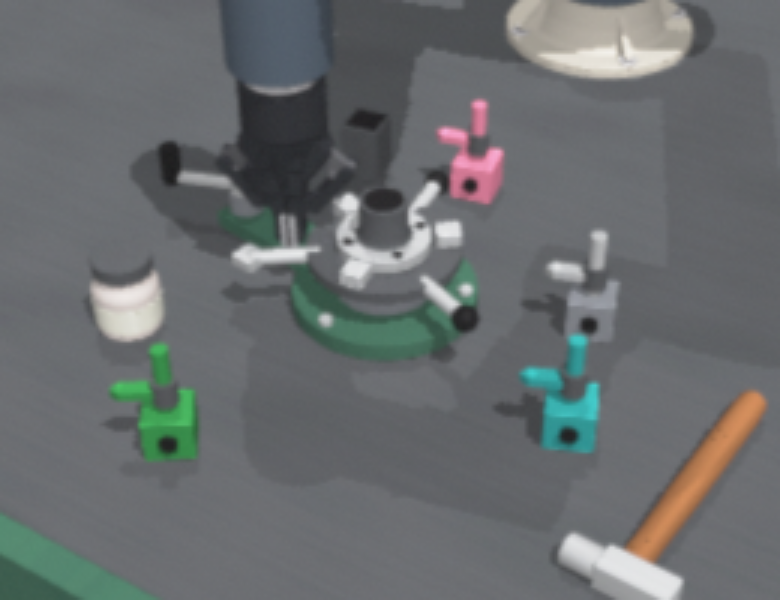

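View pics/w2.png

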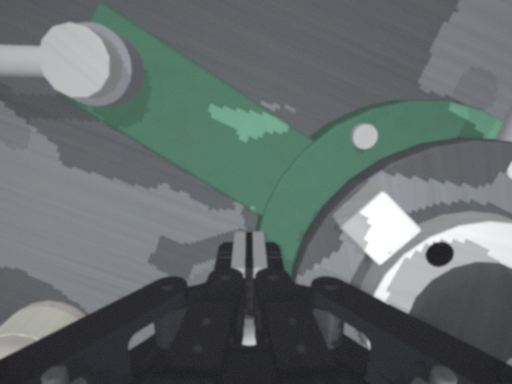

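```bash
python3 - <<'E'
from plan import *
R=np.array([[0,-.9295,-.3688],[0,-.3688,.9295],[-1,0,0]])
c=[-77,-61,-33,-5,23,51,75,87]
for a,b in zip(c,c[1:]):
    p0=np.array(pol(a,90,47));print(a,b,[[int(round(x)) for x in R.T@(np.array(pol(t,90,47))-p0)] for t in np.linspace(a,b,9)[1:]])
E
```

```text
-77 -61 [[0, -3, 0], [0, -6, -1], [0, -9, -1], [0, -13, -1], [0, -16, -1], [0, -19, -1], [0, -22, -1], [0, -25, 0]]
-61 -33 [[0, -5, 1], [0, -11, 2], [0, -16, 4], [0, -21, 5], [0, -26, 8], [0, -31, 10], [0, -36, 13], [0, -41, 16]]
-33 -5 [[0, -4, 3], [0, -9, 7], [0, -13, 11], [0, -16, 15], [0, -20, 19], [0, -23, 24], [0, -26, 28], [0, -28, 33]]
-5 23 [[0, -2, 5], [0, -4, 10], [0, -6, 15], [0, -7, 21], [0, -8, 26], [0, -9, 32], [0, -9, 37], [0, -10, 42]]
23 51 [[0, 0, 5], [0, 1, 11], [0, 2, 16], [0, 3, 22], [0, 5, 27], [0, 7, 32], [0, 9, 37], [0, 12, 42]]
51 75 [[0, 2, 4], [0, 5, 8], [0, 8, 12], [0, 11, 15], [0, 14, 19], [0, 17, 22], [0, 21, 25], [0, 25, 28]]
75 87 [[0, 2, 1], [0, 4, 3], [0, 6, 4], [0, 8, 5], [0, 10, 6], [0, 12, 8], [0, 14, 9], [0, 16, 10]]
```

Request:
send_rows([
  [0,-3,0],
  [0,-6,-1],
  [0,-9,-1],
  [0,-13,-1],
  [0,-16,-1],
  [0,-19,-1],
  [0,-22,-1],
  [0,-25,0],
], gripper=[1,1,1,1,1,1,1,1], yaw=[0,0,0,0,0,0,0,0])

```text
t: 5.17
position: [618.3, -14.9, 46.2]
ee_rot: [[-0.001, -0.93, -0.369], [-0.0, -0.369, 0.93], [-1.0, 0.001, 0.0]]
wrist_force: [-0.6, -2.0, 1.2]
grip_width: 0.1
```

Request:
send_rows([
  [0,-5,1],
  [0,-11,2],
  [0,-16,4],
  [0,-21,5],
  [0,-26,8],
  [0,-31,10],
  [0,-36,13],
  [0,-41,16],
], gripper=[1,1,1,1,1,1,1,1], yaw=[0,0,0,0,0,0,0,0])

```text
t: 5.83
position: [651.1, 15.7, 46.2]
ee_rot: [[-0.0, -0.929, -0.369], [-0.0, -0.369, 0.929], [-1.0, 0.0, -0.0]]
wrist_force: [-1.9, -0.6, 0.3]
grip_width: 0.2
```

```bash
python3 - <<'E'
from plan import *
print(ang(),bot.state()['position'],bot.state()['wrist_force'])
p,d=bot.camera('wrist');cv2.imwrite('pics/w3.png',p)
p,d=bot.camera('scene');cv2.imwrite('pics/s3.png',cv2.resize(p[90:290,130:390],None,fx=3,fy=3))
E
```

```text
(np.float64(-31.4224981408345), np.float64(89.76307582188564)) [651.09897502  15.70249144  46.23813093] [-1.8702075  -0.61063687  0.31011848]
```

View pics/s3.png

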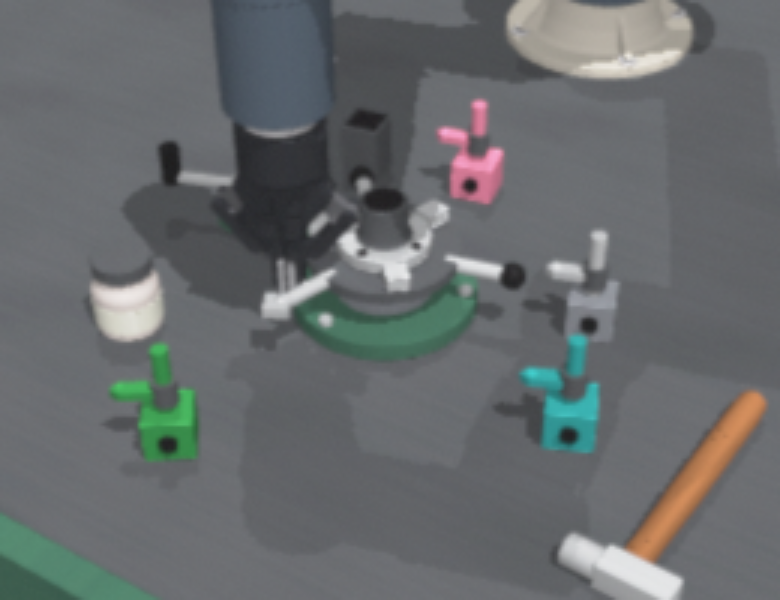

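View pics/w3.png

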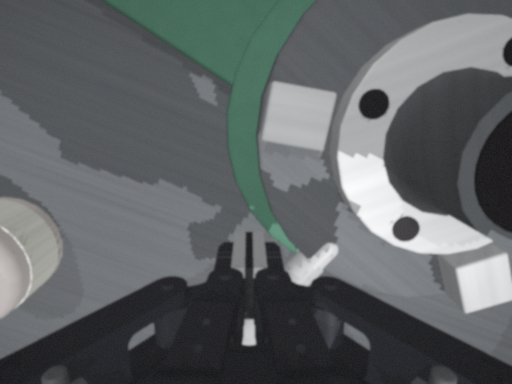

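Contact is good and the table turns with the finger. The pointer is now at about (275,305) in the scene crop. I'll continue the arc.

Request:
send_rows([
  [0,-4,3],
  [0,-9,7],
  [0,-13,11],
  [0,-16,15],
  [0,-20,19],
  [0,-23,24],
  [0,-26,28],
  [0,-28,33],
], gripper=[1,1,1,1,1,1,1,1], yaw=[0,0,0,0,0,0,0,0])

```text
t: 6.6
position: [664.9, 56.8, 46.3]
ee_rot: [[0.0, -0.929, -0.369], [-0.0, -0.369, 0.929], [-1.0, -0.0, -0.0]]
wrist_force: [-0.9, -2.8, 0.9]
grip_width: 0.0
```

Request:
send_rows([
  [0,-2,5],
  [0,-4,10],
  [0,-6,15],
  [0,-7,21],
  [0,-8,26],
  [0,-9,32],
  [0,-9,37],
  [0,-10,42],
], gripper=[1,1,1,1,1,1,1,1], yaw=[0,0,0,0,0,0,0,0])

```text
t: 7.27
position: [658.2, 99.6, 46.3]
ee_rot: [[0.0, -0.929, -0.369], [0.0, -0.369, 0.929], [-1.0, -0.0, 0.0]]
wrist_force: [-0.1, -2.3, -0.5]
grip_width: -0.2
```

Request:
send_rows([
  [0,0,5],
  [0,1,11],
  [0,2,16],
  [0,3,22],
  [0,5,27],
  [0,7,32],
  [0,9,37],
  [0,12,42],
], gripper=[1,1,1,1,1,1,1,1], yaw=[0,0,0,0,0,0,0,0])

```text
t: 7.93
position: [631.6, 134.1, 46.4]
ee_rot: [[0.001, -0.929, -0.369], [0.0, -0.369, 0.929], [-1.0, -0.001, -0.0]]
wrist_force: [1.4, -1.1, 0.1]
grip_width: 0.1
```

```bash
python3 - <<'E'
from plan import *
print(ang(),bot.state()['position'],bot.state()['wrist_force'])
p,d=bot.camera('wrist');cv2.imwrite('pics/w4.png',p)
p,d=bot.camera('scene');cv2.imwrite('pics/s4.png',cv2.resize(p[90:290,130:390],None,fx=3,fy=3))
for n in('spoke_b_end','pointer_tip','spoke_c_end'):
  for r in bot.tip_of('scene',n)[:2]:
    w=atz('scene',r['location'],58)[:2]-A;print(n,r['score'],r['location'],np.hypot(*w),np.degrees(np.arctan2(w[1],w[0])))
E
```

```text
(np.float64(51.43306965482286), np.float64(91.55482810073423)) [631.57788176 134.08492832  46.41919037] [ 1.44874472 -1.10472085  0.1162502 ]
pointer_tip 0.53 [253.5, 147.1] 123.45172169056937 -141.31285031130076
spoke_c_end 0.67 [214.3, 176.9] 116.35907694322833 -48.22282016424127
```

View pics/s4.png

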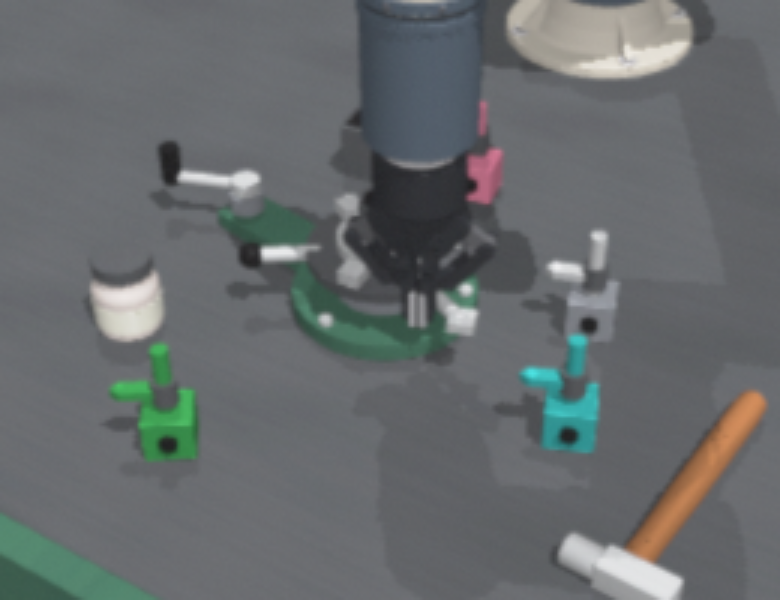

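View pics/w4.png

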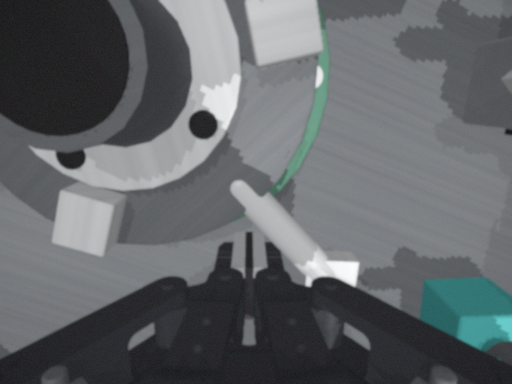

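Request:
send_rows([
  [0,2,4],
  [0,5,8],
  [0,8,12],
  [0,11,15],
  [0,14,19],
  [0,17,22],
  [0,21,25],
  [0,25,28],
], gripper=[1,1,1,1,1,1,1,1], yaw=[0,0,0,0,0,0,0,0])

```text
t: 8.85
position: [597.8, 150.6, 46.4]
ee_rot: [[0.0, -0.929, -0.369], [0.0, -0.369, 0.929], [-1.0, -0.0, -0.0]]
wrist_force: [2.0, -1.6, 0.2]
grip_width: -0.1
```

```bash
cat > look.py <<'E'
from plan import *
import sys
k=sys.argv[1]
print(ang(),bot.state()['t'],np.round(bot.state()['wrist_force'],1))
def pr(cam,n,l,sc):
    w=atz(cam,l,58)[:2]-A;print(cam,n,round(sc,2),np.round(l,1),np.hypot(*w).round(1),np.degrees(np.arctan2(w[1],w[0])).round(1))
for cam in('wrist','scene'):
    p,d=bot.camera(cam)
    cv2.imwrite(f'pics/{cam}{k}.png',p if cam=='wrist' else cv2.resize(p[90:290,130:390],None,fx=3,fy=3,interpolation=cv2.INTER_CUBIC))
    for n in('spoke_b_end','pointer_tip','index_tip'):
      for r in bot.tip_of(cam,n)[:4]: pr(cam,n,r['location'],r['score'])
    # dark ball blobs in world polar, z=58
E
python3 look.py 5
```

```text
(np.float64(75.19266247192866), np.float64(91.1452196703725)) 8.85 [ 2.  -1.6  0.2]
wrist pointer_tip 0.74 [356.3 266.1] 135.5 86.8
wrist index_tip 0.64 [421.4 144.4] 143.9 110.6
scene spoke_b_end 0.7 [261.9 146.4] 126.6 -152.4
scene pointer_tip 0.71 [172.1 199.3] 239.4 -30.0
scene pointer_tip 0.59 [299.4 188.7] 127.4 88.9
scene index_tip 0.93 [311.5 178.7] 143.4 111.0
scene index_tip 0.87 [167.7 222.6] 287.0 -14.5
scene index_tip 0.8 [303.9 213.3] 198.8 66.4
```

View pics/wrist5.png

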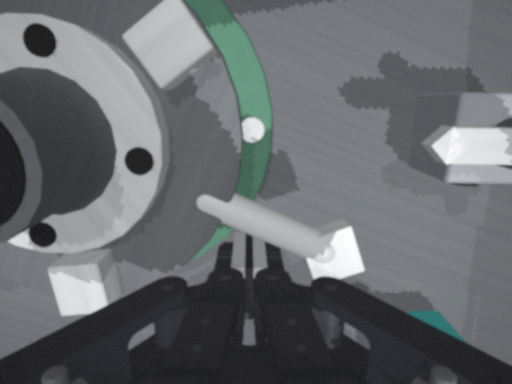

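View pics/scene5.png

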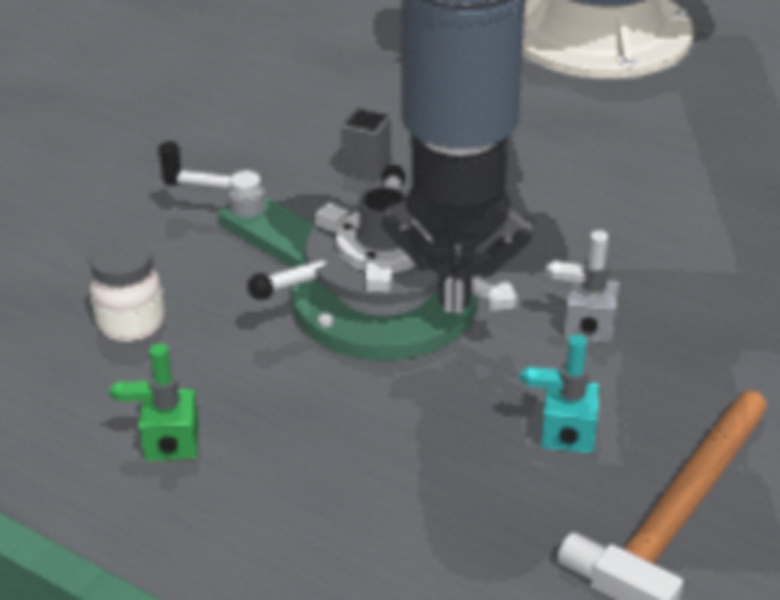

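```bash
python3 - <<'E'
from plan import *
R=np.array([[0,-.9295,-.3688],[0,-.3688,.9295],[-1,0,0]])
c=[75,93]
for a,b in zip(c,c[1:]):
    p0=np.array(pol(a,90,47));print(a,b,[[int(round(x)) for x in R.T@(np.array(pol(t,90,47))-p0)] for t in np.linspace(a,b,9)[1:]])
for l in((361,273),(427,146)):
    w=atz('wrist',l,58)[:2]-A;print(np.hypot(*w).round(1),np.degrees(np.arctan2(w[1],w[0])).round(1))
E
```

```text
75 93 [[0, 3, 2], [0, 6, 4], [0, 9, 6], [0, 12, 8], [0, 15, 9], [0, 18, 11], [0, 22, 12], [0, 25, 13]]
138.9 85.6
145.8 110.2
```

Request:
send_rows([
  [0,3,2],
  [0,6,4],
  [0,9,6],
  [0,12,8],
  [0,15,9],
  [0,18,11],
  [0,21,12],
  [0,23,13],
], gripper=[1,1,1,1,1,1,1,1], yaw=[0,0,0,0,0,0,0,0])

```text
t: 9.92
position: [571.6, 154.1, 46.4]
ee_rot: [[0.0, -0.929, -0.369], [0.0, -0.369, 0.929], [-1.0, -0.0, 0.0]]
wrist_force: [2.2, -1.1, -0.1]
grip_width: 0.1
```

```bash
python3 look.py 6
```

```text
(np.float64(91.83521646644363), np.float64(91.64265257989496)) 9.9167 [ 2.2 -1.1 -0.1]
wrist pointer_tip 0.58 [355.2 237.4] 135.3 103.1
wrist index_tip 0.69 [384.6 200.2] 144.6 110.4
scene spoke_b_end 0.87 [249.4 145.2] 135.2 -136.7
scene spoke_b_end 0.2 [257.3 189.3] 72.1 31.6
scene pointer_tip 0.65 [306.6 180.3] 132.0 106.9
scene index_tip 0.92 [310.2 175.6] 139.1 116.3
scene index_tip 0.65 [303.7 215.1] 203.7 65.2
scene index_tip 0.59 [164.  223.9] 295.8 -14.9
```

View pics/wrist6.png

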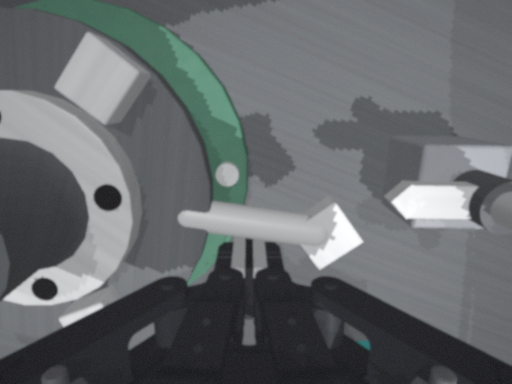

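View pics/scene6.png

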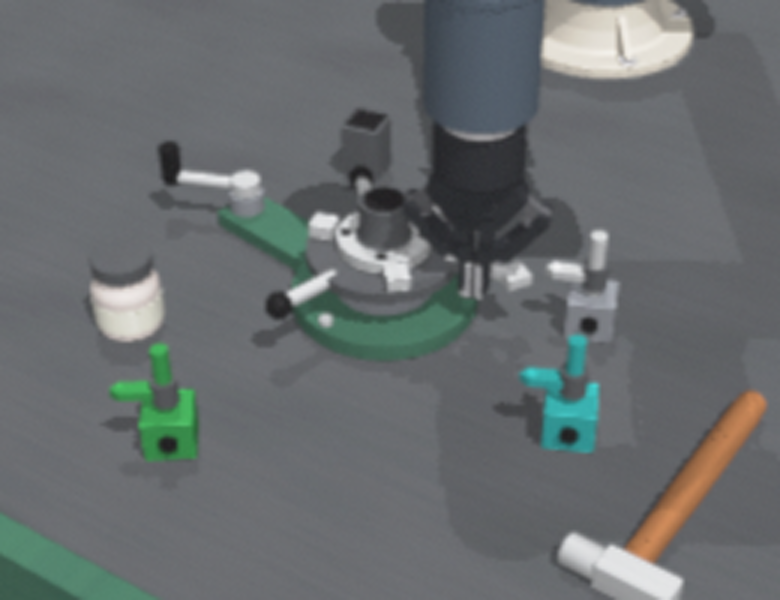

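```bash
python3 - <<'E'
from plan import *
for l in((363,240),(387,201)):
    w=atz('wrist',l,58)[:2]-A;print(np.hypot(*w).round(1),np.degrees(np.arctan2(w[1],w[0])).round(1))
print(proj('wrist',[*A,58]))
R=np.array([[0,-.9295,-.3688],[0,-.3688,.9295],[-1,0,0]])
p0=np.array(pol(92,90,47));print([[round(x,1) for x in R.T@(np.array(pol(t,90,47))-p0)] for t in (96,99,100,101)])
E
```

```text
138.7 102.6
145.5 110.2
[ 41.23173844 192.43223468]
[[np.float64(0.0), np.float64(6.0), np.float64(1.9)], [np.float64(0.0), np.float64(10.6), np.float64(3.1)], [np.float64(0.0), np.float64(12.1), np.float64(3.4)], [np.float64(0.0), np.float64(13.6), np.float64(3.7)]]
```

Request:
send_rows([
  [0,2,1],
  [0,4,1],
  [0,6,2],
  [0,7,2],
  [0,8,2],
  [0,9,3],
  [0,10,3],
  [0,10,3],
], gripper=[1,1,1,1,1,1,1,1], yaw=[0,0,0,0,0,0,0,0])

```text
t: 10.98
position: [561.4, 153.1, 46.4]
ee_rot: [[-0.0, -0.929, -0.369], [0.0, -0.369, 0.929], [-1.0, 0.0, 0.0]]
wrist_force: [0.4, 0.5, -0.0]
grip_width: 0.3
```

```bash
python3 look.py 7
```

```text
(np.float64(98.25005145993998), np.float64(91.5909411169038)) 10.9833 [ 0.4  0.5 -0. ]
wrist pointer_tip 0.94 [351.5 226.4] 134.6 109.4
wrist index_tip 0.76 [376.5 221.2] 145.1 110.5
scene spoke_b_end 0.9 [245.5 148. ] 123.7 -130.5
scene spoke_b_end 0.68 [212.1 147.4] 180.2 -100.2
scene pointer_tip 0.61 [306.8 177.4] 130.7 112.4
scene index_tip 0.82 [162.6 221.6] 293.9 -16.7
scene index_tip 0.62 [303.9 216.7] 208.5 64.3
```

View pics/wrist7.png

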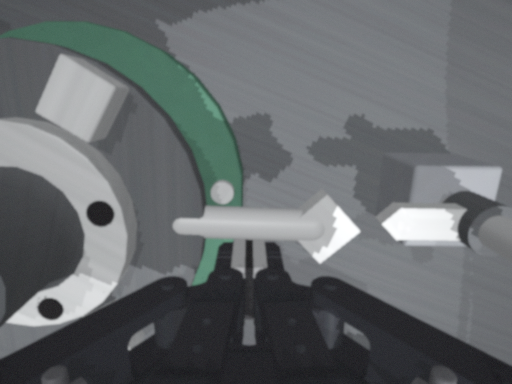

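```bash
python3 - <<'E'
from plan import *
for l in((360,229.5),(381,224)):
    w=atz('wrist',l,58)[:2]-A;print(np.hypot(*w).round(1),np.degrees(np.arctan2(w[1],w[0])).round(1))
print(proj('wrist',[*A,58]))
E
```

```text
138.4 108.9
147.1 110.0
[ 38.57526623 214.91893915]
```

Request:
send_rows([
  [0,1,0],
  [0,2,1],
  [0,3,1],
  [0,3,1],
], gripper=[1,1,1,1], yaw=[0,0,0,0])

```text
t: 11.72
position: [558.3, 152.9, 46.3]
ee_rot: [[-0.0, -0.929, -0.369], [-0.0, -0.369, 0.929], [-1.0, 0.0, 0.0]]
wrist_force: [0.8, 0.0, -0.3]
grip_width: -0.1
```

```bash
python3 look.py 8
```

```text
(np.float64(100.18586031675495), np.float64(91.87262292037896)) 11.7167 [ 0.8  0.  -0.3]
wrist pointer_tip 0.57 [352.7 226.5] 136.0 110.7
wrist pointer_tip 0.28 [100.7 184.8] 33.5 140.8
wrist index_tip 0.74 [372.5 227. ] 144.6 110.6
scene spoke_b_end 0.65 [243.7 147.4] 128.3 -128.7
scene spoke_b_end 0.62 [306.2 173.8] 128.5 119.4
scene spoke_b_end 0.3 [186.3 146.3] 244.1 -89.3
scene pointer_tip 0.7 [306.9 175.7] 130.4 115.7
scene index_tip 0.84 [164.5 221.9] 291.2 -15.9
scene index_tip 0.78 [301.7 216.8] 206.1 63.1
scene index_tip 0.62 [312.9 177.6] 146.6 113.1
```

View pics/wrist8.png

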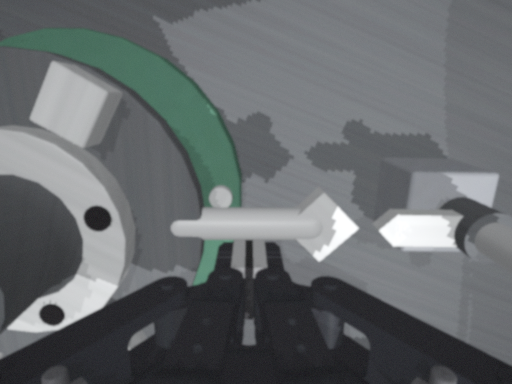

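In wrist8 the pointer tip (358,228) faces the index tip (377,230), so they are lined up. I'll back the finger off, lift, and check from above.

Request:
send_rows([
  [0,-4,0],
  [0,-9,-1],
  [0,-14,-2],
  [-10,-14,-2],
  [-40,-14,-2],
  [-80,-14,-2],
  [-120,-14,-2],
  [-160,-14,-2],
], gripper=[1,1,1,1,1,1,1,1], yaw=[0,0,0,0,0,0,0,0])

```text
t: 12.78
position: [571.9, 155.9, 208.9]
ee_rot: [[0.0, -0.93, -0.369], [-0.0, -0.369, 0.93], [-1.0, -0.0, -0.0]]
wrist_force: [1.5, 0.7, 0.2]
grip_width: 0.2
```

```bash
python3 look.py 9; python3 - <<'E'
from plan import *
print(bot.state()['position'])
print(proj('wrist',[*A,58]))
E
```

```text
(np.float64(91.61025198907133), np.float64(93.44222221543141)) 12.7833 [1.5 0.7 0.2]
wrist spoke_b_end 0.73 [312.3 145.6] 147.3 107.3
wrist spoke_b_end 0.63 [69.5 12.7] 115.5 -127.0
wrist pointer_tip 0.97 [297.  143.6] 133.1 108.9
wrist index_tip 0.77 [309.9 147.6] 144.9 108.7
wrist index_tip 0.73 [ 11.9 345. ] 280.4 -15.5
wrist index_tip 0.59 [301.7 285. ] 207.1 65.6
scene spoke_b_end 0.71 [245.8 149.6] 115.5 -129.8
scene pointer_tip 0.73 [305.3 176.5] 126.5 113.9
scene pointer_tip 0.21 [170.8 196.6] 239.1 -32.8
scene index_tip 0.85 [312.2 180.3] 146.2 108.4
scene index_tip 0.69 [303.1 217.1] 208.7 63.7
scene index_tip 0.59 [165.7 221. ] 287.4 -16.1
scene index_tip 0.27 [251.2 148.2] 118.7 -137.9
[571.51486615 156.00241133 204.9293952 ]
[148.99531725 142.56878917]
```

View pics/wrist9.png

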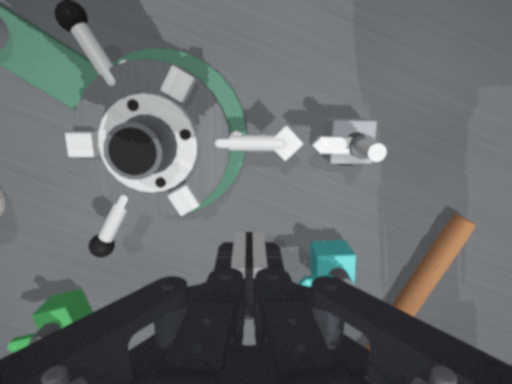

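View pics/scene9.png

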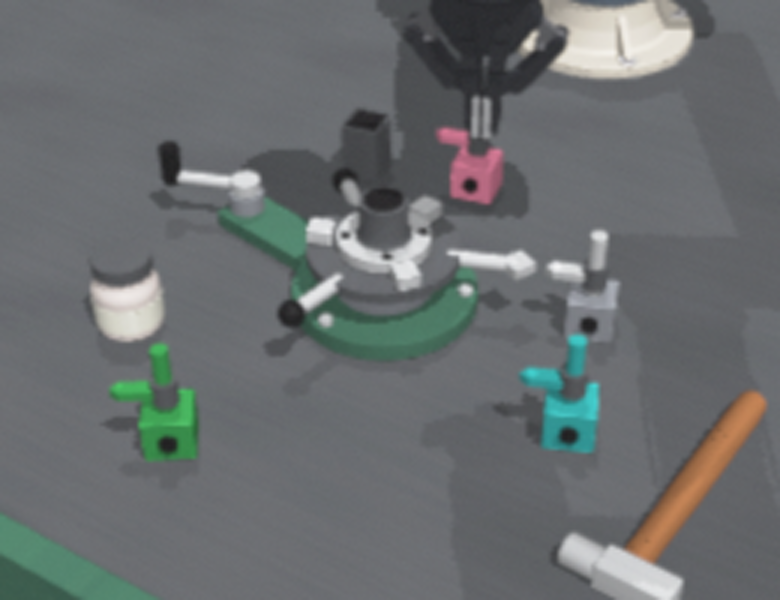

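Request:
send_rows([
  [-10,5,-18],
  [-20,14,-50],
  [-20,25,-88],
  [-20,36,-126],
  [-20,47,-164],
  [-20,58,-202],
  [-20,69,-240],
  [-20,78,-275],
], gripper=[1,1,1,1,1,1,1,1], yaw=[0,0,0,0,0,0,0,0])

```text
t: 13.85
position: [600.4, -130.4, 225.3]
ee_rot: [[-0.002, -0.93, -0.369], [-0.0, -0.369, 0.93], [-1.0, 0.002, 0.001]]
wrist_force: [0.9, 0.0, 0.4]
grip_width: -0.5
```

Request:
send_rows([
  [0,6,-20],
  [0,10,-35],
  [0,12,-40],
  [0,12,-40],
], gripper=[1,1,1,1], yaw=[0,0,0,0])

```text
t: 14.18
position: [604.2, -170.9, 225.0]
ee_rot: [[-0.002, -0.93, -0.367], [0.0, -0.367, 0.93], [-1.0, 0.002, 0.001]]
wrist_force: [0.1, 0.4, -0.0]
grip_width: -0.1
```

```bash
python3 - <<'E'
from plan import *
s=bot.state();print(s['t'],s['position'])
p,d=bot.camera('wrist');cv2.imwrite('pics/w10.png',p)
for n,z in(('brake_knob',59),('brake_pivot',44)):
    for r in bot.tip_of('wrist',n)[:2]:print(n,r['score'],r['location'],atz('wrist',r['location'],z))
E
```

```text
14.1833 [ 604.20727999 -170.87945431  224.96960338]
brake_knob 0.56 [243.7, 127.2] [ 565.61285297 -188.46385002   59.        ]
brake_knob 0.28 [322.5, 129.6] [ 540.28365818 -118.62980782   59.        ]
brake_pivot 0.97 [320.6, 130.6] [ 542.03915761 -115.91949878   44.        ]
```

View pics/w10.png

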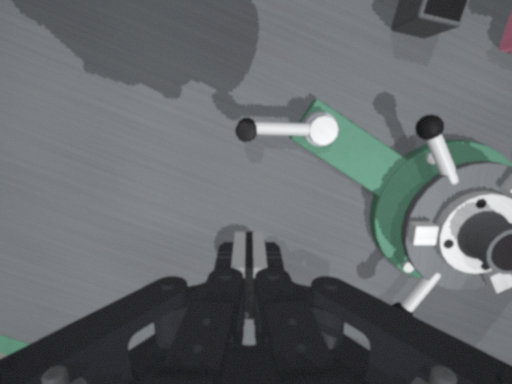

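```bash
python3 - <<'E'
from plan import *
s=bot.state()
for l,z in(((247,129),79),((323,129),51)):print(atz('wrist',l,z))
P=np.array([541,-117]);R=np.array([[0,-.9295,-.3688],[0,-.3688,.9295],[-1,0,0]])
def q(a,z=58):return np.array([P[0]+75*np.cos(np.radians(a)),P[1]+75*np.sin(np.radians(a)),z])
print(s['position'],R.T@(q(-38)-s['position']))
c=[-38,-62,-86,-110,-122]
for a,b in zip(c,c[1:]):print(a,b,[[int(round(x)) for x in R.T@(q(t)-q(a))] for t in np.linspace(a,b,9)[1:]])
E
```

```text
[ 564.55293062 -185.20532648   79.        ]
[ 539.75359088 -116.0934504    51.        ]
[ 604.63225412 -168.77856742  225.94117299] [167.94117299   2.14524129   6.88007569]
-38 -62 [[0, 3, -2], [0, 7, -4], [0, 11, -5], [0, 14, -6], [0, 18, -8], [0, 22, -9], [0, 26, -9], [0, 30, -10]]
-62 -86 [[0, 4, 0], [0, 8, 0], [0, 12, 0], [0, 16, 0], [0, 20, 0], [0, 23, 1], [0, 27, 2], [0, 31, 3]]
-86 -110 [[0, 4, 1], [0, 7, 3], [0, 11, 4], [0, 14, 6], [0, 18, 8], [0, 21, 11], [0, 24, 13], [0, 27, 15]]
-110 -122 [[0, 1, 1], [0, 3, 3], [0, 4, 4], [0, 6, 6], [0, 7, 7], [0, 8, 8], [0, 9, 10], [0, 11, 12]]
```

Request:
send_rows([
  [10,2,7],
  [40,2,7],
  [75,2,7],
  [110,2,7],
  [140,2,7],
  [158,2,7],
  [166,2,7],
  [168,2,7],
], gripper=[1,1,1,1,1,1,1,1], yaw=[0,0,0,0,0,0,0,0])

```text
t: 15.0
position: [599.4, -162.9, 56.8]
ee_rot: [[-0.003, -0.929, -0.37], [0.0, -0.37, 0.929], [-1.0, 0.003, 0.001]]
wrist_force: [-0.1, 0.1, -1.1]
grip_width: -0.1
```

Request:
send_rows([
  [0,3,-2],
  [0,7,-4],
  [0,11,-5],
  [0,14,-6],
  [0,18,-8],
  [0,22,-9],
  [0,26,-9],
  [0,30,-10],
], gripper=[1,1,1,1,1,1,1,1], yaw=[0,0,0,0,0,0,0,0])

```text
t: 15.67
position: [576.2, -184.4, 58.7]
ee_rot: [[0.001, -0.93, -0.369], [0.0, -0.369, 0.93], [-1.0, -0.001, -0.0]]
wrist_force: [0.4, 1.3, -0.2]
grip_width: -0.0
```

```bash
python3 - <<'E'
from plan import *
p,d=bot.camera('wrist');cv2.imwrite('pics/w11.png',p)
p,d=bot.camera('scene');cv2.imwrite('pics/s11.png',cv2.resize(p[90:290,130:390],None,fx=3,fy=3,interpolation=cv2.INTER_CUBIC))
E
```

```text
(no output)
```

View pics/w11.png

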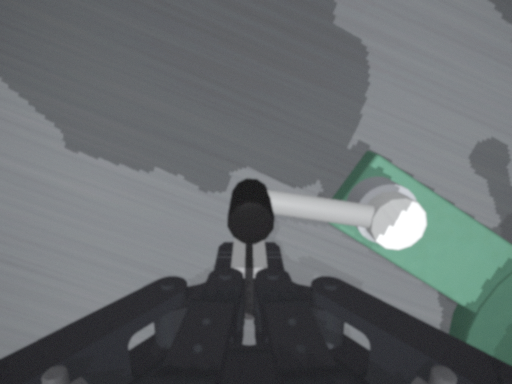

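View pics/s11.png

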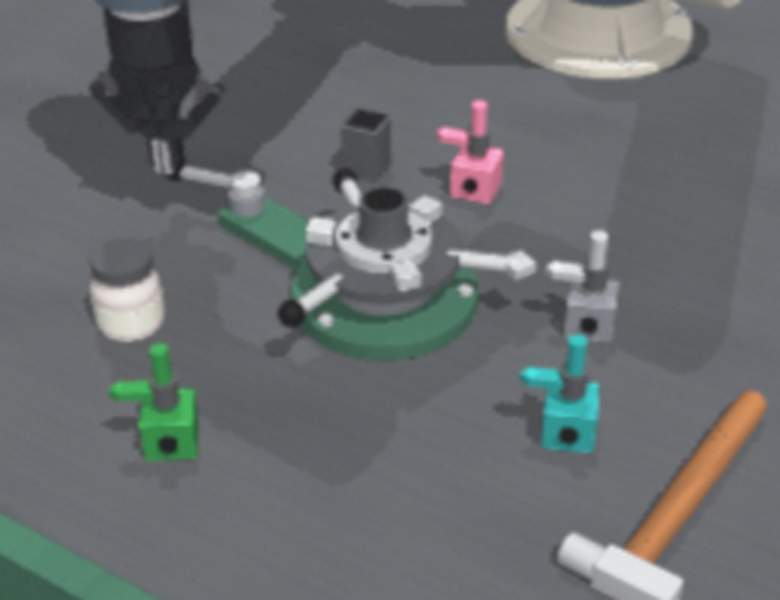

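The finger is centred on the knob at (250,212) in w11 and pushing it squarely. I'll continue round.

Request:
send_rows([
  [0,4,0],
  [0,8,0],
  [0,12,0],
  [0,16,0],
  [0,20,0],
  [0,23,1],
  [0,27,2],
  [0,31,3],
], gripper=[1,1,1,1,1,1,1,1], yaw=[0,0,0,0,0,0,0,0])

```text
t: 16.43
position: [545.9, -193.0, 58.3]
ee_rot: [[0.0, -0.929, -0.369], [-0.0, -0.369, 0.929], [-1.0, -0.0, -0.0]]
wrist_force: [1.2, 1.9, -0.1]
grip_width: -0.2
```

Request:
send_rows([
  [0,4,1],
  [0,7,3],
  [0,11,4],
  [0,14,6],
  [0,18,8],
  [0,21,11],
  [0,24,13],
  [0,27,15],
], gripper=[1,1,1,1,1,1,1,1], yaw=[0,0,0,0,0,0,0,0])

```text
t: 17.1
position: [515.8, -188.4, 58.4]
ee_rot: [[0.001, -0.929, -0.369], [0.001, -0.369, 0.929], [-1.0, -0.001, 0.0]]
wrist_force: [2.6, 1.5, -0.0]
grip_width: 0.4
```

```bash
python3 - <<'E'
from plan import *
p,d=bot.camera('wrist');cv2.imwrite('pics/w12.png',p)
E
```

```text
(no output)
```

View pics/w12.png

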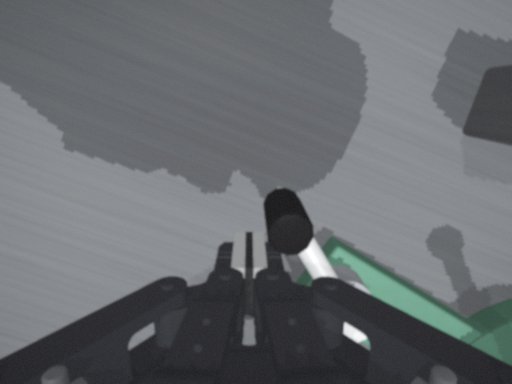

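Request:
send_rows([
  [0,1,1],
  [0,3,3],
  [0,4,4],
  [0,6,6],
  [0,7,7],
  [0,8,8],
  [0,9,10],
  [0,11,12],
], gripper=[1,1,1,1,1,1,1,1], yaw=[0,0,0,0,0,0,0,0])

```text
t: 17.82
position: [500.7, -181.9, 58.3]
ee_rot: [[-0.0, -0.93, -0.369], [-0.0, -0.369, 0.93], [-1.0, 0.0, -0.0]]
wrist_force: [1.1, 0.1, -0.1]
grip_width: -0.1
```

Request:
send_rows([
  [0,1,1],
  [0,1,2],
  [0,1,2],
], gripper=[1,1,1], yaw=[0,0,0])

```text
t: 18.07
position: [500.5, -181.3, 58.7]
ee_rot: [[0.003, -0.929, -0.37], [-0.002, -0.37, 0.929], [-1.0, -0.002, -0.003]]
wrist_force: [5.7, -5.9, -4.2]
grip_width: 0.1
```

```bash
python3 - <<'E'
from plan import *
p,d=bot.camera('wrist');cv2.imwrite('pics/w13.png',p)
p,d=bot.camera('scene');cv2.imwrite('pics/s13.png',cv2.resize(p[90:290,130:390],None,fx=3,fy=3,interpolation=cv2.INTER_CUBIC))
E
```

```text
(no output)
```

View pics/w13.png

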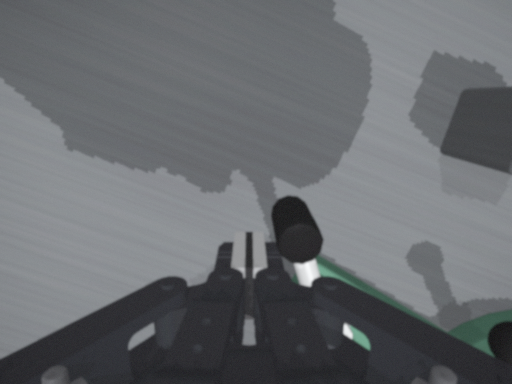

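View pics/s13.png

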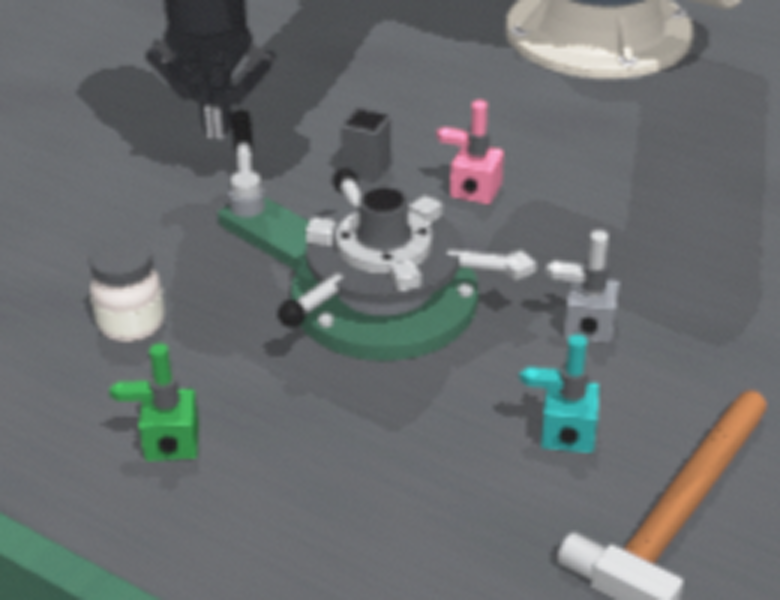

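```bash
python3 - <<'E'
from plan import *
P=np.array([540.5,-116.8])
k=atz('wrist',(298,243),79)[:2];w=k-P;print(k,np.hypot(*w),np.degrees(np.arctan2(w[1],w[0])),bot.state()['wrist_force'],bot.state()['position'])
w=P-A;print(np.degrees(np.arctan2(w[1],w[0])))
E
```

```text
[ 481.30033385 -166.25269885] 77.13734436829607 -140.12615821536463 [ 5.79400865 -5.36249014 -3.40759367] [ 500.50627923 -181.38307959   58.60827046]
-100.73730162186916
```

The knob is at -140°, where the stop is expected at -140.8°, and the force rose to 8 N. I'll back off, lift clear and verify.

Request:
send_rows([
  [0,-2,-6],
  [0,-5,-14],
  [-8,-6,-20],
  [-40,-6,-22],
  [-80,-6,-25],
  [-120,-6,-50],
  [-150,-6,-85],
  [-170,-6,-120],
], gripper=[1,1,1,1,1,1,1,1], yaw=[0,0,0,0,0,0,0,0])

```text
t: 18.83
position: [546.9, -284.2, 228.6]
ee_rot: [[0.004, -0.929, -0.371], [-0.001, -0.371, 0.929], [-1.0, -0.003, -0.003]]
wrist_force: [1.8, 0.0, 1.0]
grip_width: -0.4
```

Request:
send_rows([
  [0,10,-30],
  [0,20,-65],
  [0,35,-100],
  [0,50,-135],
  [0,65,-165],
  [0,70,-180],
  [0,70,-180],
  [0,70,-180],
], gripper=[1,1,1,1,1,1,1,1], yaw=[0,0,0,0,0,0,0,0])

```text
t: 19.5
position: [547.0, -477.6, 223.0]
ee_rot: [[-0.002, -0.93, -0.367], [0.001, -0.367, 0.93], [-1.0, 0.001, 0.002]]
wrist_force: [-0.1, 0.3, 0.5]
grip_width: -0.2
```

```bash
python3 - <<'E'
from plan import *
s=bot.state();print(s['t'],s['position'],s['wrist_force'])
p,d=bot.camera('top');cv2.imwrite('pics/t14.png',cv2.resize(p[100:340,130:400],None,fx=2.4,fy=2.4,interpolation=cv2.INTER_CUBIC))
P=np.array([540.5,-116.8])
for n,z in [('pointer_tip',58),('index_tip',58),('spoke_b_end',58),('brake_knob',59),('brake_pivot',44),('jar',0),('offcut',0),('hammer',0)]:
  for r in bot.tip_of('top',n)[:4]:
    X=atz('top',r['location'],z)[:2];w=X-(P if n=='brake_knob' else A);print(n,round(r['score'],2),np.round(r['location'],1),X.round(),np.hypot(*w).round(1),np.degrees(np.arctan2(w[1],w[0])).round(1))
m=bot.masks_of('top','flange')[0]['mask'];v,u=np.nonzero(m&(d>0))
c=bot.calibration('top');K=np.array(c['mtx']);T=c['cam_to_world'];z=d[v,u]
W=(T@np.stack([(u-K[0,2])/K[0,0]*z,-(v-K[1,2])/K[1,1]*z,-z,np.ones_like(z)]))[:3].T
for a,b in((70,82),(105,125)):
    q=(W[:,2]>a)&(W[:,2]<b);print(cv2.minEnclosingCircle(W[q][:,:2].astype(np.float32)))
p,d=bot.camera('scene');cv2.imwrite('pics/s14.png',cv2.resize(p[90:290,130:390],None,fx=3,fy=3,interpolation=cv2.INTER_CUBIC))
E
```

```text
19.5 [ 546.9860442  -477.60484263  223.00722382] [-0.14952719  0.3002335   0.49468513]
pointer_tip 0.82 [226.2 244.9] [530. 189.] 133.6 109.3
index_tip 0.89 [292.  303.7] [380.   9.] 201.9 -164.6
index_tip 0.73 [224.9 245. ] [530. 192.] 137.0 109.0
index_tip 0.7 [307.2 132.4] [847. -28.] 286.9 -18.3
index_tip 0.5 [206.8 199.9] [651. 246.] 198.4 67.3
spoke_b_end 0.57 [307.2 255.6] [507. -31.] 114.9 -125.9
brake_knob 0.51 [359.8 265.7] [ 484. -172.] 79.0 -135.8
jar 0.83 [332.6 175.7] [ 735. -111.] 236.5 -47.2
offcut 0.68 [318.6 293.5] [399. -72.] 221.0 -142.5
hammer 0.61 [157.  200.9] [649. 396.] 341.9 77.4
hammer 0.52 [316.1 294.2] [397. -65.] 218.4 -144.3
((575.5610961914062, 61.76227569580078), 41.527801513671875)
((575.8143920898438, 62.53216552734375), 21.53662872314453)
```

View pics/t14.png

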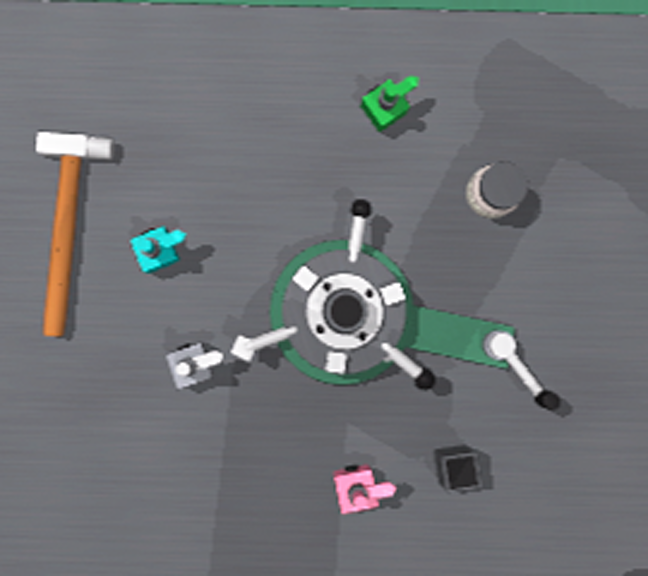

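View pics/s14.png

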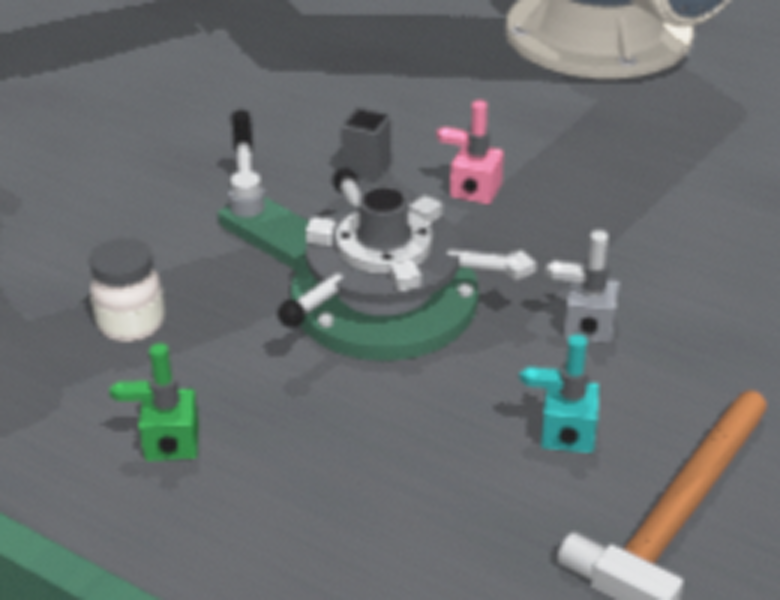

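```bash
python3 - <<'E'
from plan import *
A=np.array([575.5,62.4])
im=cv2.imread('pics/t14.png');a=cv2.resize(im[310:410,150:430],None,fx=2.8,fy=2.8,interpolation=cv2.INTER_CUBIC);cv2.imwrite('pics/t14c.png',a)
for n,l,off in(('tip',(231,351),0),('idx',(222,357),0),('b',(426,379),-120),('c',(361,208),120)):
    w=atz('top',(l[0]/2.4+130-.3,l[1]/2.4+100-.3),58)[:2]-A;print(n,np.hypot(*w).round(1),(np.degrees(np.arctan2(w[1],w[0]))+off)%360)
E
```

```text
tip 135.5 110.72638567705299
idx 147.3 111.88256202387366
b 118.7 111.60537245779611
c 119.0 111.83019836575855
```

View pics/t14c.png

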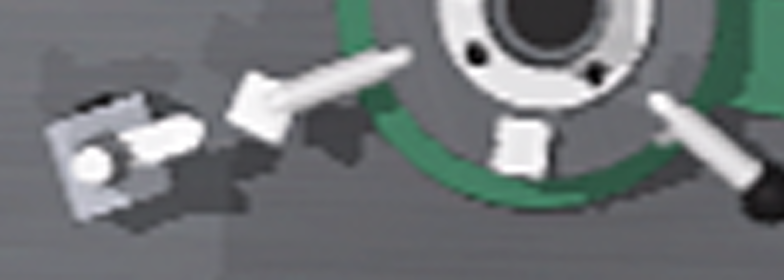

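All three arms give a pointer angle within about 1° of the index angle (110.7–111.8° against 111.9°). Handing in.

```bash
python3 -c "
from plant import bot
print(bot.finish_job(), bot.state()['t'])"
```

```text
the job is handed in; nothing more can be done
the job is handed in; nothing more can be done
```

I turned the table about 164° counterclockwise by pushing the pointer arm with the closed fingertips, until it faced the grey index stand. After backing off, I pushed the brake knob clockwise round to its other stop and handed the job in at about 21 s; no verdict was reported.

My last checks, with the arm lifted clear:
- **Alignment:** the pointer arm stood at 110.7–111.8° and the index blade at 111.9°, so about 1° or less apart against a limit of about 4°.
- **Brake:** just before I backed off, the wrist camera put the lever at about -140°; the stop is expected at -140.8°. Push force had risen to about 8 N without further movement. The network's reading from the top camera disagreed slightly at -136° (about 1.3 rad), which is still past the 1.25 rad needed.
- **Flange:** it measured within about 1 mm of its starting place.
- **Jar, offcut and hammer:** they stand unchanged in the pictures. The networks' coordinates for them scattered by 9–15 mm, which I put down to detection noise because none of them was touched.

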